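Level the clock test stand and hold its spirit level down

TASK

Lift the steel cover plate off its two pins and lay it handle up on the blue mat, to uncover the black levelling-foot knob of the clock test stand. Turn that knob until the bubble of the yellow spirit level sits between its two black lines while a fingertip presses the level's sprung end down flat on the shelf. Finish while still pressing it there, bubble centred, without leaning hard on it, and leave the other things on the bench where they are.

Things in the scene. Friction and masses are not known exactly. Their poses are not given: they have to be found in the camera images.
- stand: Clock test stand, fixed: grey base 200 (x) x 330 (y) x 20 mm, origin centre of underside, on the bench. Its y axis points from the shelf to the blue foot housing (190 x 100 mm, top 50 mm up, centred at y +100 mm). On it, at x -72 and +72 mm, stand 16 mm thick posts with shoulders 95 mm up, each with a 6 mm pin 12 mm higher. Shelf: y -160 to +30 mm; a brass movement on it at x -45 mm is 85 mm high.
- cover: Loose steel cover plate, 176 (x) x 66 (y) x 5 mm, about 0.2 kg, that starts lying on the two post shoulders above the knob, its two 9 to 10 mm holes (at x = -72 and +72 mm) over the pins; lift it at least 15 mm straight up to clear them. Origin: centre of its underside; z up out of the handle side.
- cover_grip (a point): Centre of the red grip bar of the cover's handle, 36 mm above the plate's underside. The bar is 78 mm long along the cover's x axis, 14 mm wide (y) and 14 mm tall, standing on two thin legs; grip it across its 14 mm width.
- mat: Blue cloth-covered mat fixed on the bench, 200 (x) x 240 (y) x 4 mm, where the cover is to be laid. Origin: centre of its underside, on the bench. It may lie left or right of the stand.
- knob_mid (a point): Point on the upright axis of the black levelling-foot knob, 72 mm above the bench. The round knob, 40 mm across, spans 56 to 84 mm above the bench, over the housing top at 50 mm, posts 72 mm away. Stays where left (friction 0.1 N m). Each rad clockwise (from above) lifts the knob side of the shelf 0.025 rad: bubble 7 mm towards the knob. The foot starts too low, by 0.7 to 1.9 rad.
- level (a joint): Angle of the spirit level over the shelf, rad: 0 = pressed flat, 0.06 = sprung fully up, where it is when not pressed (its sprung end then 9 mm higher). A yellow bar 170 long, 30 wide, 24 mm high along the stand's y, on the shelf at x +50 mm, hinged at the end next to the knob housing; the far end is sprung up.
- level_pad (a point): Centre of the top of the black rubber press pad (30 x 34 mm) on the sprung end of the level, about 74 mm above the bench when flat; it moves with the level. About 3 N straight down brings it flat; 5 to 20 N is a good press, 45 N too much.
- bubble (a joint): Place of the pale bubble (12 mm long) along the green vial in the middle of the level, m: 0 = midway between the two black lines (19 mm apart), positive = towards the knob housing, limits -0.020 and 0.020. It runs to the higher end and settles in 1.5 s. It shows the shelf's slope only while the level is pressed flat; unpressed it lies near the end away from the knob.
- amber_bottle: Amber glass bottle with blue cap, 56 mm across, 120 mm tall; a bystander to leave alone. Origin: centre of its underside.
- yellow_cup: Small yellow cup, 70 mm across, 50 mm tall; a bystander to leave alone. Origin: centre of its underside.
- alarm_clock: Blue twin-bell alarm clock, 84 mm wide, about 130 mm tall; a bystander to leave alone. Origin: centre of its underside.
- oil_bottle: Small blue plastic bottle, 36 mm across, 70 mm tall; a bystander to leave alone. Origin: centre of its underside.
- loupe: Black eye loupe, 36 mm across, 30 mm tall; a bystander to leave alone. Origin: centre of its underside.
- parts_tray: White divided parts tray, 100 x 120 x 25 mm; a bystander to leave alone. Origin: centre of its underside.
- screwdriver: Screwdriver 140 mm long, lying; a bystander to leave alone. Origin: near its middle.
- tweezers: Steel tweezers about 130 mm long, lying; a bystander to leave alone. Origin: near its middle.
Mind the look-alikes: they are no part of the job. Leave any green look-alike of the cover alone.

How it is judged:
On the way:
1. the cover plate is off its pins and lies released and flat on the blue mat (horizontal distance between cover and mat below 0.09 m and height (world z) of cover below 0.01 m and angle between cover's own z axis and vertical below 0.08 rad and contact force between the fingers and cover below 0.1 N and linear speed of cover below 0.03 m/s), for 0.2 s.
At the end, for the whole second after the job is handed in: Cover released, handle up, flat on the mat (centre within 90 mm of the mat's); fingers press the level (over 1.5 N) flat on the shelf (within 0.008 rad); bubble within 3.5 mm of the middle, so between the lines, all through the last second while pressing (all of step 1 and value of joint level below 0.008 rad and contact force between the fingers and level above 1.5 N and value of joint bubble between -0.0035 and 0.0035 m); the arm keeps its last pose, push and grip.
It fails at once if the level is leaned on with more than 45 N (contact force between anything else and level above 45 N).
It fails at once if another thing on the bench is moved by more than 40 mm (distance of any of amber_bottle, yellow_cup, alarm_clock, oil_bottle, loupe, parts_tray, screwdriver, tweezers from where it was at the start of the episode above 0.04 m).
It also fails if it takes over 72 s, if anything falls off the work surface, if the arm or the gripper's body presses on something with over 40 N, if the wrist force passes 120 N, or if a joint passes its speed limit or range.

ROBOT

A 7-joint arm with a two-finger parallel gripper is mounted at the origin on the work surface. World frame = base frame: x ahead of the robot, y to its left, z up, the work surface at z = 0. Lengths are in m, angles in rad, forces in N, time in s.
With the tool pointing down it reaches from about 0.425 to 0.875 m from the base axis. Payload 4.7 kg.
Tool frame: the origin (TCP) lies midway between the tips of the shut fingers; the grasp point (between the pads) lies 19 mm behind it; x points along the fingers, y is the direction in which the jaws open and shut, and the axes are right-handed (so a half turn about x gives the same grasp; the last joint's range is limited). The gripper opens to 87 mm and grips with 3 to 60 N. Pads are 19 mm wide; open, the fingers measure 117 mm over their backs; the gripper's body (75 mm by 190 mm) begins 51 mm behind the grasp point.
Start: joints at [1.117, 0.321, -0.07, 1.45, 0.023, 1.371, -0.057], TCP at [0.293, -0.58, 0.223] pointing down, gripper open.
Joint ranges: [-2.86, 2.86], [-0.3, 2.09], [-1.38, 1.24], [0.06, 2.45], [-1.56, 4.7], [0.09, 2.05], [-2.69, 2.69]. Speed limits (rad/s): [2.57, 2.57, 3.14, 3.14, 3.14, 3.14, 3.14].

INTERFACE

Orientations are given as a rotation vector (axis times angle).
In Python, from bench import ctrl gives the robot as it stands. The module is installed in compiled form; this text tells all that it offers.
- The arm moves only by the tool servo_tool, never from a script. Its arguments are lists of equal length, an entry for each row: "dp": the shift along the tool's x, y, z in units of 25 mm (1.0 is 25 mm), a list of three; "yaw": the turn about the tool's x in units of 6 degrees (1.0 is 6 degrees). A call has exactly 5 rows; each row shifts and turns the commanded pose from where the row before left it, along the tool's axes as they then stand; what a row does not reach is not made up. A row lasts 1/10 s, in which the tool goes at most 50 mm and 8.59 degrees, less where a joint would pass 70% of its speed; a pose out of reach is approached as far as the arm can. A call is refused whole if a number of a shift passes 1 or a number of a turn 1, either way. A call with a gripper value outside its range is refused whole. "fingers" is the opening, from 0 (shut) to 1 (fully open), set as the call begins (left out, the last holds). The fingers move at their own pace and stop on an object; "grip_force" is the grip in N (left out, the last holds). Time passes only in rows, so rows that do not move let the fingers close, or fill a call up. It gives the time, the measured TCP pose, the force and the opening at its end, in the units of the state.
- ctrl.get_state(): the state, without advancing time (a new reading comes with each control period).
- ctrl.get_image(name): name is "scene" or "top" or "wrist"; returns (picture, depth): 480x640x3 uint8, red, green, blue; 480x640 float32, m along the optical axis (not along the pixel's ray), 0 where there is no reading.
- ctrl.camera_info(name): a dict with "fx", "fy", "cx", "cy" (pixels), "distortion" ([k1, k2, p1, p2, k3] as OpenCV has them; the pictures are not rectified), "extrinsics" (4x4, takes a point from world to camera coordinates); the wrist camera has in their place "hand_eye" (4x4, takes a point from camera to tool coordinates, whose origin is the TCP and whose axes are the tool frame's). Camera axes: x right, y down, z forward; pixel columns grow to the right and rows downward; lengths in m; the calibration is good to about 2 mm. A picture is of the moment at which its call begins: read the wrist's pose just before it. camera_info takes no time and is no camera call.
- ctrl.close_job(): hands the job in, once; it reports no verdict.
Trained networks look in the newest picture that a camera, given by its name, has taken for a name from the list of things; names that differ only in an ending like _2 or _b are one class to them, and where a whole thing is asked for, a point or a joint stands for the part that bears it (a point fixed in the world has none). Each returns a list of dicts, best first, with "score" (0 to 1); they miss things now and then, are a little off and sometimes report something else, mostly with a low value. They report only what shows in the picture. A call takes as long as a camera call. They do not tell look-alikes from the thing itself.
- ctrl.search_frame(camera, label): "extent" ([left, top, right, bottom] in pixels, round what is visible of it).
- ctrl.cut_out(camera, label): "region" (480x640 bool, what is visible of it) and "extent" ([left, top, right, bottom] in pixels, round what is visible of it).
The state is a dict: "time": time; "joint_positions": joint angles; "qd": joint speeds; "joint_torque": joint torques, N m; "position": TCP position; "tool_rot": TCP orientation; "ft_force": force on the tool from outside, world axes, zero at the start; "torque": the same for the moment, N m; "grip_width": opening from 0.0 (shut) to 1.0 (fully open).
Only numpy, scipy, OpenCV 4.12 (cv2) and the standard library are available. Lean on these libraries where they do the work, as an engineer would, in place of code of your own. Each camera call takes 0.05 s, during which the arm holds its last target.

## Working session

There is one attempt and no reset: what is moved stays moved. The work goes in short steps, Python scripts to look and compute and a tool call to move; the robot and the scene stay as the last step left them, time stands still between calls to the robot, and variables do not carry over. Pictures are saved under pics/ and viewed, and the job is handed in when it is done.

Besides the shell and the picture viewer there is one more tool, called after ">>>" by a JSON object that holds its "api" and its "payload", one argument or row to a line. servo_tool: Moves the arm, as the interface text tells. Its arguments: {"type":"object","properties":{"dp":{"type":"array","items":{"type":"array","items":{"type":"number"}}},"yaw":{"type":"array","items":{"type":"number"}},"fingers":{"type":"number"},"grip_force":{"type":"number"}},"required":["dp","yaw"]}

```bash
mkdir -p pics
cat > h.py <<'E'
import numpy as np, cv2
from scipy.spatial.transform import Rotation as R
from bench import ctrl
def pose():
    s=ctrl.get_state(); T=np.eye(4); T[:3,:3]=R.from_rotvec(s['tool_rot']).as_matrix(); T[:3,3]=s['position']; return s,T
def snap(cam,fn=None):
    s,T=pose(); im,d=ctrl.get_image(cam); ci=ctrl.camera_info(cam)
    W=np.linalg.inv(np.array(ci['extrinsics'])) if cam!='wrist' else T@np.array(ci['hand_eye'])
    if fn: cv2.imwrite('pics/'+fn,im[:,:,::-1]); np.savez('pics/'+fn+'.npz',im=im,d=d,W=W)
    return im,d,W,ci
def K(ci): return np.array([[ci['fx'],0,ci['cx']],[0,ci['fy'],ci['cy']],[0,0,1.]])
def cloud(d,W,ci):
    v,u=np.mgrid[:480,:640]; p=np.stack([u,v],-1).reshape(-1,1,2).astype(np.float64)
    n=cv2.undistortPoints(p,K(ci),np.array(ci['distortion'],float)).reshape(480,640,2)
    P=np.concatenate([n*d[...,None],d[...,None]],-1)
    P=P@W[:3,:3].T+W[:3,3]; P[d==0]=np.nan; return P
def proj(pts,W,ci):
    C=np.linalg.inv(W); r=cv2.Rodrigues(C[:3,:3])[0]
    return cv2.projectPoints(np.array(pts,float).reshape(-1,1,3),r,C[:3,3],K(ci),np.array(ci['distortion'],float))[0].reshape(-1,2)
E
python3 - <<'E'
from h import *
for c in ['scene','top','wrist']: snap(c,c+'0.png')
s,T=pose(); print(s['time'],s['position'],T[:3,:3].round(3),s['ft_force'])
E
```

```text
0.15 [ 0.29281986 -0.57981271  0.22170359] [[-0.001  0.451 -0.893]
 [ 0.001 -0.893 -0.451]
 [-1.    -0.002  0.   ]] [-0.32369448  0.56167821 -0.55187282]
```

View pics/scene0.png

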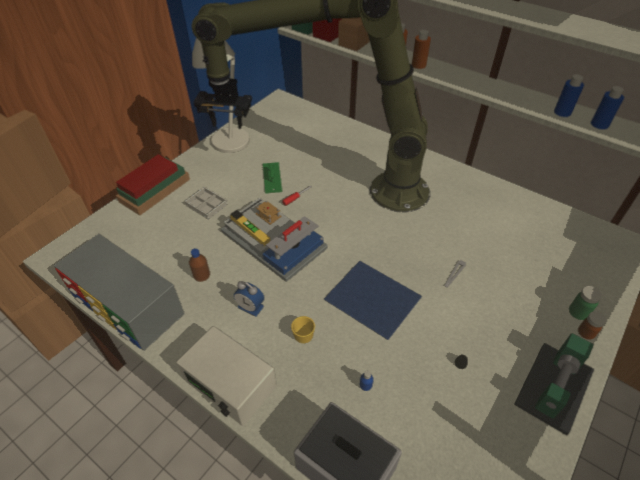

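View pics/top0.png

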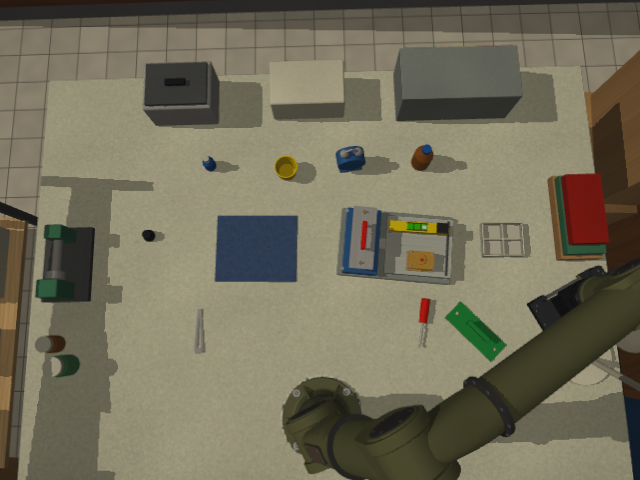

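View pics/wrist0.png

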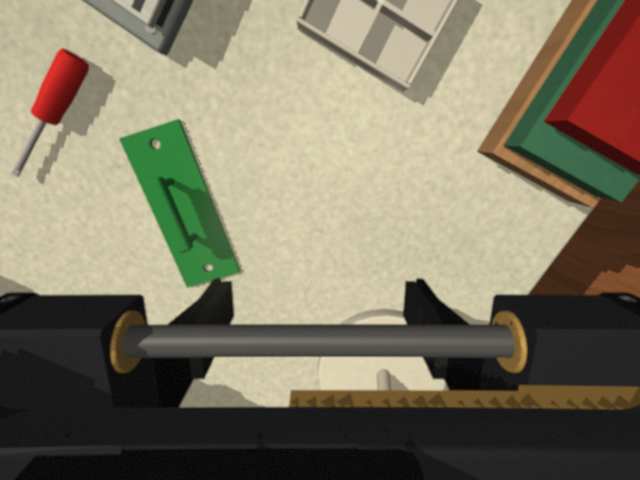

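Run:
```python
from h import *
z=np.load('pics/top0.png.npz'); ci=ctrl.camera_info('top'); P=cloud(z['d'],z['W'],ci); im=z['im']
hsv=cv2.cvtColor(im,cv2.COLOR_RGB2HSV)
def rep(n,m):
    q=P[m]; q=q[~np.isnan(q[:,0])]
    print(n,len(q),'med',np.median(q,0).round(4),'z',np.percentile(q[:,2],[5,95]).round(3))
    r=cv2.minAreaRect(q[:,:2].astype(np.float32)*1000); print('  rect',np.round(r[0],1),np.round(r[1],1),round(r[2],1)); return q
roi=np.zeros((480,640),bool); roi[200:285,335:460]=1
H,S,V=hsv[...,0],hsv[...,1],hsv[...,2]
rep('red',roi&((H<8)|(H>172))&(S>150)&(V>80))
b=(H>100)&(H<125)&(S>90); m=np.zeros_like(roi); m[205:290,205:305]=1; rep('mat',m&b&(P[...,2]<.02))
rep('plate',roi&(abs(P[...,2]-.100)<.006)&(S<80))
rep('base/all',roi&(P[...,2]>.012))
rep('level',roi&(H>20)&(H<34)&(S>150)&(P[...,2]>.05))
rep('housing',roi&b&(abs(P[...,2]-.05)<.006))
print(np.linalg.inv(z['W']).round(3)[:, :], z['W'][:3,3])
v=cv2.resize(im[190:300,320:470],None,fx=5,fy=5,interpolation=cv2.INTER_CUBIC); cv2.imwrite('pics/crop1.png',v[:,:,::-1])
```

```text
red 134 med [ 0.4887 -0.1263  0.1366] z [0.132 0.142]
  rect [ 476.5 -208. ] [181.5  76.1] 80.5
mat 5104 med [0.4832 0.1834 0.0037] z [-0.002  0.009]
  rect [485.5 183.7] [235.1 195.3] 88.4
plate 1235 med [ 0.4856 -0.1231  0.0996] z [0.095 0.104]
  rect [ 490.5 -125.9] [ 66.  177.4] 83.4
base/all 7652 med [ 0.471  -0.2207  0.0454] z [0.017 0.102]
  rect [ 492.3 -226. ] [329.1 228.6] 83.4
level 420 med [ 0.5193 -0.2627  0.0678] z [0.058 0.079]
  rect [ 520.9 -288.1] [166.6  32.2] 83.0
housing 674 med [ 0.4691 -0.0974  0.0496] z [0.045 0.054]
  rect [ 489.3 -126.3] [ 98.7 189.7] 83.5
[[-0.025 -1.    -0.012 -0.   ]
 [-0.983  0.026 -0.184  0.494]
 [ 0.184  0.007 -0.983  1.411]
 [ 0.     0.     0.     1.   ]] [ 0.22508013 -0.02307825  1.47809509]
```

View pics/crop1.png

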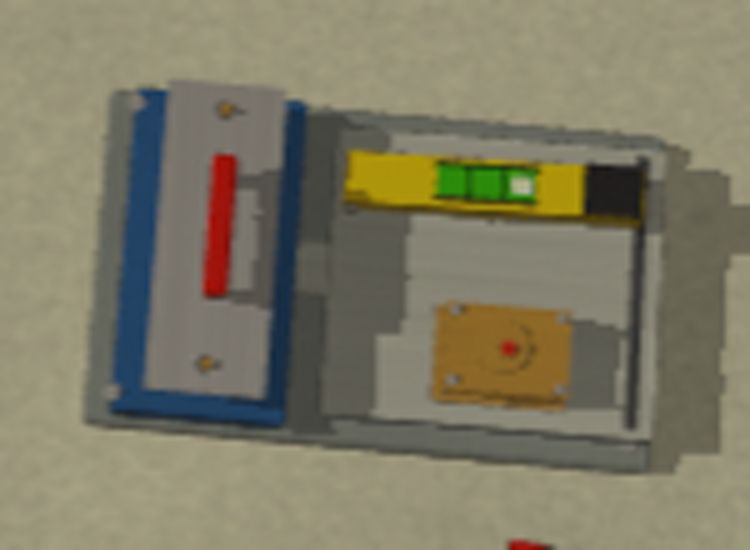

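Candidates for the cover in the top image are:
- the grey plate with the red bar at (364,235), lying on the stand
- the green look-alike plate at (476,331)
- the red-handled screwdriver at (425,310), whose red could be mistaken for the bar

I choose the grey plate. The close crop confirms it, with the red bar, two brass pins and the blue housing under it.

>>> {"api": "servo_tool", "payload": {
  "dp": [
    [0, 0, 0],
    [0, 0, 0],
    [0, 0, 0],
    [0, 0, 0],
    [0, 0, 0]
  ],
  "yaw": [1, 1, 1, 1, 1],
  "fingers": 1,
  "grip_force": 30
}}

```text
time: 0.65
position: [0.293, -0.5799, 0.2221]
tool_rot: [-2.19, 0.065, 2.191]
ft_force: [0.1, 0.2, -0.2]
grip_width: 1.002
```

```bash
cat > go.py <<'E'
import sys; from h import *
# go.py x y z ydirdeg : remaining shift in tool units and yaw units
s,T=pose(); g=np.array(list(map(float,sys.argv[1:4])))
d=T[:3,:3].T@(g-T[:3,3])/.025
a=np.degrees(np.arctan2(T[1,1],T[0,1])); print('t',round(s['time'],2),'pos',T[:3,3].round(4),'tool y az',round(a,2),'F',np.round(s['ft_force'],1),'grip',round(s['grip_width'],3))
print('dp units',d.round(2),'tilt',T[2,:3].round(3))
if len(sys.argv)>4: print('yaw units',round((-(float(sys.argv[4])-a)+180)%360/6-30,2))
E
python3 go.py .4905 -.126 .2 -96.6
```

```text
t 0.65 pos [ 0.293  -0.5799  0.2221] tool y az -93.44 F [ 0.1  0.2 -0.2] grip 1.002
dp units [  0.89 -18.6   -6.8 ] tilt [-1.    -0.001  0.   ]
yaw units 0.53
```

>>> {"api": "servo_tool", "payload": {
  "dp": [
    [0, -1, -0.4],
    [0, -1, -0.4],
    [0, -1, -0.4],
    [0, -1, -0.4],
    [0, -1, -0.4]
  ],
  "yaw": [0.5, 0, 0, 0, 0]
}}

```text
time: 1.15
position: [0.3553, -0.4595, 0.2222]
tool_rot: [-2.165, 0.117, 2.166]
ft_force: [0.2, 0.2, 0.1]
grip_width: 1.001
```

>>> {"api": "servo_tool", "payload": {
  "dp": [
    [0, -1, -0.4],
    [0, -1, -0.4],
    [0, -1, -0.4],
    [0, -1, -0.4],
    [0, -1, -0.4]
  ],
  "yaw": [0, 0, 0, 0, 0]
}}

```text
time: 1.65
position: [0.4185, -0.3407, 0.2223]
tool_rot: [-2.165, 0.117, 2.166]
ft_force: [-0.2, -0.0, 0.2]
grip_width: 1.001
```

>>> {"api": "servo_tool", "payload": {
  "dp": [
    [0, -1, -0.3],
    [0, -1, -0.3],
    [0, -1, -0.3],
    [0, 0, 0],
    [0, 0, 0]
  ],
  "yaw": [0, 0, 0, 0, 0]
}}

```text
time: 2.15
position: [0.4486, -0.2696, 0.2224]
tool_rot: [-2.166, 0.116, 2.167]
ft_force: [-0.6, -1.1, 0.5]
grip_width: 0.999
```

```bash
python3 go.py .4905 -.126 .2 -96.6; python3 -c "
from h import *
snap('wrist','w1.png')"
```

```text
t 2.15 pos [ 0.4486 -0.2696  0.2224] tool y az -96.12 F [-0.6 -1.1  0.5] grip 0.999
dp units [ 0.89 -5.89 -1.06] tilt [-1.     0.001  0.   ]
yaw units 0.08
```

View pics/w1.png

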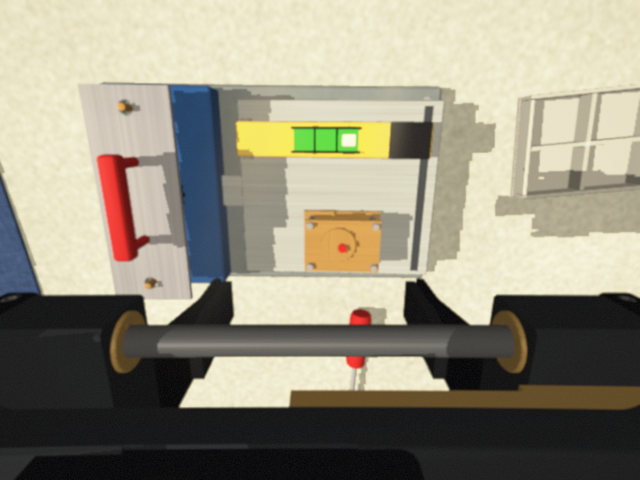

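The picture shows the cover with its red bar at (117,207), pins at (124,107) and (150,283), the level's bubble at (348,140) and the press pad at (410,140).

Run:
```python
from h import *
z=np.load('pics/w1.png.npz'); ci=ctrl.camera_info('wrist'); P=cloud(z['d'],z['W'],ci); im=z['im']
hsv=cv2.cvtColor(im,cv2.COLOR_RGB2HSV);H,S,V=hsv[...,0].astype(int),hsv[...,1],hsv[...,2]
def ray(u,v,zz):
    n=cv2.undistortPoints(np.array([[[u,v]]],float),K(ci),np.array(ci['distortion'],float)).ravel()
    d=z['W'][:3,:3]@np.array([n[0],n[1],1]); o=z['W'][:3,3]; return (o+d*(zz-o[2])/d[2]).round(4)
m=np.zeros((480,640),bool); m[150:268,95:140]=1
red=m&((H<8)|(H>172))&(S>150)&(V>80)&(P[...,2]>.13)
q=P[red]; q=q[~np.isnan(q[:,0])]; r=cv2.minAreaRect(q[:,:2].astype(np.float32)*1000); print('red',np.median(q,0).round(4),r,np.percentile(q[:,2],[5,50,95]))
for n,u,v,zz in [('pin+',124,107,.107),('pin-',150,283,.107),('padL',391,140,.08),('padR',432,140,.08),('pad c',411,140,.08),('lvl L',236,140,.07),('bub',348,140,.075)]:
    print(n,ray(u,v,zz),P[v,u].round(4))
y=(H>20)&(H<34)&(S>130)&(V>120)&(P[...,2]>.055); y[180:]=0
q=P[y]; q=q[~np.isnan(q[:,0])]; print('level yellow',q.mean(0),cv2.minAreaRect(q[:,:2].astype(np.float32)*1000))
for p in [(425,200),(421,240),(430,120),(345,246),(280,200)]: print(p,P[p[1],p[0]].round(3))
print(ci['hand_eye'])
```

```text
red [ 0.4951 -0.1299  0.1371] ((492.5765686035156, -128.00462341308594), (14.692839622497559, 76.38495635986328), 83.02106475830078) [0.13143479 0.13708878 0.13852515]
pin+ [ 0.5629 -0.1377  0.107 ] [ 0.5629 -0.1377  0.107 ]
pin- [ 0.4232 -0.122   0.107 ] [ 0.4221 -0.1202  0.1039]
padL [ 0.5183 -0.338   0.08  ] [nan nan nan]
padR [ 0.5146 -0.3719  0.08  ] [ 0.5131 -0.3828  0.0449]
pad c [ 0.5165 -0.3545  0.08  ] [ 0.5166 -0.3542  0.0814]
lvl L [ 0.5321 -0.207   0.07  ] [ 0.5323 -0.2051  0.0615]
bub [ 0.5221 -0.3027  0.075 ] [ 0.5221 -0.3026  0.0755]
level yellow [ 0.52659007 -0.26822969  0.06838984] ((523.7742919921875, -288.68878173828125), (167.564208984375, 29.296199798583984), 83.23880004882812)
(425, 200) [ 0.457 -0.375  0.046]
(421, 240) [ 0.417 -0.371  0.045]
(430, 120) [ 0.531 -0.381  0.044]
(345, 246) [ 0.43  -0.292  0.079]
(280, 200) [ 0.471 -0.234  0.039]
[[-5.80211324e-04 -2.87780690e-01  9.57696162e-01 -1.61829551e-01]
 [ 9.99999470e-01  6.47399351e-04  8.00379159e-04 -5.06928385e-04]
 [-8.50345539e-04  9.57696119e-01  2.87780161e-01 -7.98769377e-02]
 [ 0.00000000e+00  0.00000000e+00  0.00000000e+00  1.00000000e+00]]
```

>>> {"api": "servo_tool", "payload": {
  "dp": [
    [0, -1, -0.2],
    [0, -1, -0.2],
    [0, -1, -0.2],
    [0, -1, -0.2],
    [0, -1, -0.2]
  ],
  "yaw": [0, 0, 0, 0, 0]
}}

```text
time: 2.7
position: [0.4868, -0.149, 0.2224]
tool_rot: [-2.164, 0.121, 2.165]
ft_force: [0.1, 0.2, -0.2]
grip_width: 1.001
```

>>> {"api": "servo_tool", "payload": {
  "dp": [
    [0, -0.8, -0.1],
    [0.5, 0, 0],
    [0.5, 0, 0],
    [0, 0, 0],
    [0, 0, 0]
  ],
  "yaw": [0, 0, 0, 0, 0]
}}

```text
time: 3.2
position: [0.4908, -0.1301, 0.1966]
tool_rot: [-2.162, 0.12, 2.166]
ft_force: [-0.4, -0.6, 0.1]
grip_width: 0.999
```

```bash
python3 go.py .492 -.128 .113 -96.5; python3 -c "
from h import *
snap('wrist','w2.png')"
```

```text
t 3.2 pos [ 0.4908 -0.1301  0.1966] tool y az -96.35 F [-0.4 -0.6  0.1] grip 0.999
dp units [ 3.34 -0.09 -0.05] tilt [-1.     0.     0.002]
yaw units 0.02
```

View pics/w2.png

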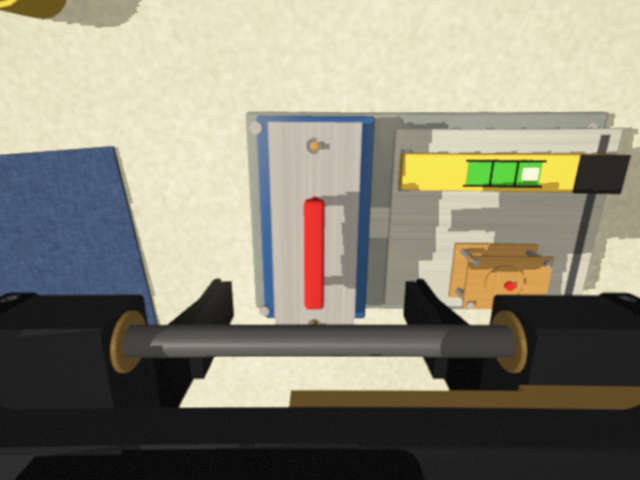

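The red bar at (314,254) lies between the open fingers, nearly centred. I'll go down.

>>> {"api": "servo_tool", "payload": {
  "dp": [
    [0.9, -0.1, 0],
    [0.9, 0, 0],
    [0.9, 0, 0],
    [0.6, 0, 0],
    [0, 0, 0]
  ],
  "yaw": [0, 0, 0, 0, 0]
}}

```text
time: 3.75
position: [0.4904, -0.1264, 0.1133]
tool_rot: [-2.161, 0.117, 2.169]
ft_force: [0.2, -0.6, -0.2]
grip_width: 0.998
```

>>> {"api": "servo_tool", "payload": {
  "dp": [
    [0, 0, 0],
    [0, 0, 0],
    [0, 0, 0],
    [0, 0, 0],
    [0, 0, 0]
  ],
  "yaw": [0, 0, 0, 0, 0],
  "fingers": 0,
  "grip_force": 30
}}

```text
time: 4.25
position: [0.4922, -0.1261, 0.1155]
tool_rot: [-2.167, 0.118, 2.165]
ft_force: [0.5, 0.2, 0.3]
grip_width: 0.626
```

>>> {"api": "servo_tool", "payload": {
  "dp": [
    [0, 0, 0],
    [0, 0, 0],
    [0, 0, 0],
    [0, 0, 0],
    [0, 0, 0]
  ],
  "yaw": [0, 0, 0, 0, 0]
}}

```text
time: 4.75
position: [0.4919, -0.1261, 0.115]
tool_rot: [-2.166, 0.117, 2.166]
ft_force: [-0.2, -0.6, 0.7]
grip_width: 0.173
```

>>> {"api": "servo_tool", "payload": {
  "dp": [
    [0, 0, 0],
    [0, 0, 0],
    [0, 0, 0],
    [-0.1, 0, 0],
    [-0.2, 0, 0]
  ],
  "yaw": [0, 0, 0, 0, 0]
}}

```text
time: 5.25
position: [0.4912, -0.1258, 0.122]
tool_rot: [-2.164, 0.117, 2.168]
ft_force: [-0.8, 0.9, -2.5]
grip_width: 0.154
```

>>> {"api": "servo_tool", "payload": {
  "dp": [
    [-0.4, 0, 0],
    [-0.4, 0, 0],
    [-0.4, 0, 0],
    [-0.4, 0, 0],
    [-0.4, 0, 0]
  ],
  "yaw": [0, 0, 0, 0, 0]
}}

```text
time: 5.75
position: [0.4921, -0.126, 0.1737]
tool_rot: [-2.167, 0.117, 2.165]
ft_force: [0.1, 0.1, -3.1]
grip_width: 0.158
```

```bash
python3 go.py .4855 .184 .17 -91.6; python3 -c "
from h import *
snap('wrist','w3.png')"
```

```text
t 5.75 pos [ 0.4921 -0.126   0.1737] tool y az -96.19 F [ 0.1  0.1 -3.1] grip 0.158
dp units [  0.14 -12.3    1.6 ] tilt [-1.     0.    -0.001]
yaw units -0.77
```

View pics/w3.png

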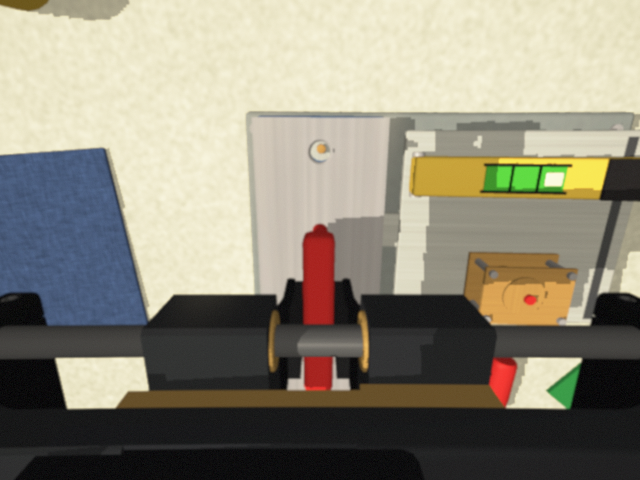

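>>> {"api": "servo_tool", "payload": {
  "dp": [
    [0, -0.5, 0],
    [0, -0.9, 0.1],
    [0, -1, 0.1],
    [0, -1, 0.1],
    [0, -1, 0.1]
  ],
  "yaw": [0, 0, 0, 0, 0]
}}

```text
time: 6.3
position: [0.4932, -0.0134, 0.172]
tool_rot: [-2.165, 0.116, 2.167]
ft_force: [0.6, 0.5, -2.2]
grip_width: 0.157
```

>>> {"api": "servo_tool", "payload": {
  "dp": [
    [0, -1, 0.1],
    [0, -1, 0.1],
    [0, -1, 0.1],
    [0, -1, 0.1],
    [0, -1, 0.1]
  ],
  "yaw": [-0.2, -0.2, -0.2, -0.2, 0]
}}

```text
time: 6.8
position: [0.4888, 0.112, 0.172]
tool_rot: [-2.209, 0.025, 2.211]
ft_force: [0.9, -0.2, -2.6]
grip_width: 0.158
```

>>> {"api": "servo_tool", "payload": {
  "dp": [
    [0.2, -1, 0.1],
    [0.5, -0.9, 0.1],
    [0.8, -0.5, 0.1],
    [0.8, 0, 0],
    [0.8, 0, 0]
  ],
  "yaw": [0, 0, 0, 0, 0]
}}

```text
time: 7.3
position: [0.4825, 0.1718, 0.0939]
tool_rot: [-2.209, 0.024, 2.211]
ft_force: [0.1, -0.8, -2.7]
grip_width: 0.158
```

```bash
python3 go.py .4855 .184 .025 -91.6; python3 -c "
from h import *
snap('wrist','w4.png')"
```

```text
t 7.3 pos [0.4825 0.1718 0.0939] tool y az -91.27 F [ 0.1 -0.8 -2.7] grip 0.158
dp units [ 2.76 -0.49 -0.11] tilt [-1.    -0.     0.001]
yaw units 0.06
```

View pics/w4.png

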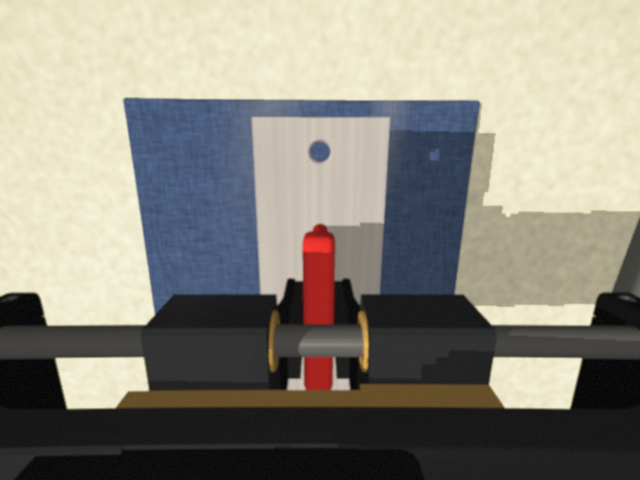

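The cover, with its hole at (319,150), hangs level over the middle of the blue mat. I'll lower it.

>>> {"api": "servo_tool", "payload": {
  "dp": [
    [0.7, -0.4, 0],
    [0.7, 0, 0],
    [0.6, 0, 0],
    [0.3, 0, 0],
    [0.15, 0, 0]
  ],
  "yaw": [0, 0, 0, 0, 0]
}}

```text
time: 7.85
position: [0.4834, 0.1799, 0.0331]
tool_rot: [-2.208, 0.027, 2.211]
ft_force: [0.5, -0.1, -2.1]
grip_width: 0.157
```

>>> {"api": "servo_tool", "payload": {
  "dp": [
    [0.1, 0, 0],
    [0.1, 0, 0],
    [0, 0, 0],
    [0, 0, 0],
    [0, 0, 0]
  ],
  "yaw": [0, 0, 0, 0, 0]
}}

```text
time: 8.35
position: [0.4842, 0.1801, 0.0291]
tool_rot: [-2.21, 0.027, 2.208]
ft_force: [0.6, -0.6, -2.0]
grip_width: 0.157
```

>>> {"api": "servo_tool", "payload": {
  "dp": [
    [0.05, 0, 0],
    [0.05, 0, 0],
    [0.04, 0, 0],
    [0, 0, 0],
    [0, 0, 0]
  ],
  "yaw": [0, 0, 0, 0, 0]
}}

```text
time: 8.85
position: [0.4838, 0.1801, 0.0252]
tool_rot: [-2.209, 0.027, 2.209]
ft_force: [-1.1, -0.8, -2.2]
grip_width: 0.156
```

>>> {"api": "servo_tool", "payload": {
  "dp": [
    [0.04, 0, 0],
    [0.04, 0, 0],
    [0, 0, 0],
    [0, 0, 0],
    [0, 0, 0]
  ],
  "yaw": [0, 0, 0, 0, 0]
}}

```text
time: 9.35
position: [0.4841, 0.1796, 0.0239]
tool_rot: [-2.21, 0.029, 2.209]
ft_force: [-2.3, -3.0, 6.2]
grip_width: 0.154
```

Contact now shows 6 N upward. I'll release it.

>>> {"api": "servo_tool", "payload": {
  "dp": [
    [0, 0, 0],
    [0, 0, 0],
    [0, 0, 0],
    [0, 0, 0],
    [0, 0, 0]
  ],
  "yaw": [0, 0, 0, 0, 0],
  "fingers": 0.7
}}

```text
time: 9.85
position: [0.4839, 0.1802, 0.0232]
tool_rot: [-2.209, 0.027, 2.209]
ft_force: [0.7, 0.5, -0.3]
grip_width: 0.522
```

>>> {"api": "servo_tool", "payload": {
  "dp": [
    [-0.3, 0, 0],
    [-0.8, 0, 0],
    [-1, 0, 0],
    [-1, 0, 0],
    [-1, 0, 0]
  ],
  "yaw": [0, 0, 0, 0, 0]
}}

```text
time: 10.35
position: [0.4838, 0.1802, 0.1273]
tool_rot: [-2.21, 0.027, 2.209]
ft_force: [0.5, -0.2, 0.2]
grip_width: 0.697
```

>>> {"api": "servo_tool", "payload": {
  "dp": [
    [-1, 0.5, 0],
    [-1, 1, 0],
    [-0.4, 1, 0],
    [0, 1, 0],
    [0, 1, 0]
  ],
  "yaw": [0, 0, 0, 0, 0],
  "fingers": 0
}}

```text
time: 10.85
position: [0.4814, 0.0668, 0.187]
tool_rot: [-2.212, 0.027, 2.207]
ft_force: [-0.1, -0.4, -0.6]
grip_width: 0.331
```

```bash
python3 go.py .5165 -.354 .14 -96.5; python3 -c "
from h import *
snap('top','t2.png')"
```

```text
t 10.85 pos [0.4814 0.0668 0.187 ] tool y az -91.37 F [-0.1 -0.4 -0.6] grip 0.331
dp units [ 1.89 16.79 -1.8 ] tilt [-1.     0.    -0.002]
yaw units 0.85
```

View pics/t2.png

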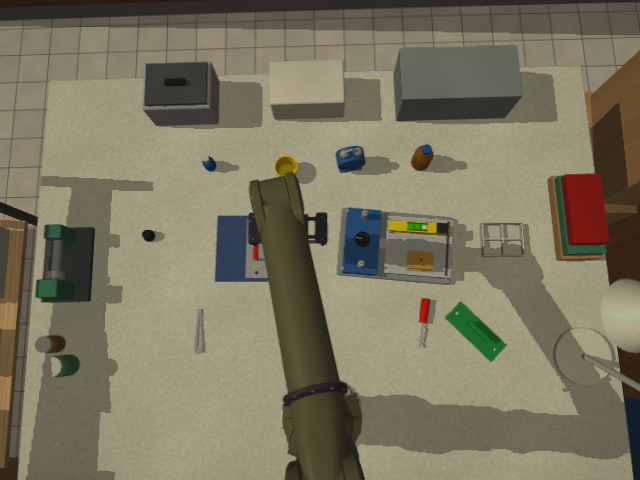

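The cover lies on the mat with the red bar at (256,252), and the knob is uncovered at (362,239). Next I'll go over to the stand.

>>> {"api": "servo_tool", "payload": {
  "dp": [
    [0, 1, 0],
    [0, 1, 0],
    [0, 1, 0],
    [0, 1, 0],
    [0, 1, 0]
  ],
  "yaw": [0, 0, 0, 0, 0]
}}

```text
time: 11.4
position: [0.4781, -0.058, 0.1864]
tool_rot: [-2.21, 0.027, 2.209]
ft_force: [0.2, -0.8, 0.1]
grip_width: 0.007
```

>>> {"api": "servo_tool", "payload": {
  "dp": [
    [0, 1, 0],
    [0, 1, 0],
    [0, 1, 0],
    [0, 1, 0],
    [0, 1, 0]
  ],
  "yaw": [-1, -1, -1, -1, -1]
}}

```text
time: 11.9
position: [0.501, -0.1798, 0.1864]
tool_rot: [1.94, 0.498, -1.939]
ft_force: [1.0, 0.3, 0.5]
grip_width: 0.008
```

>>> {"api": "servo_tool", "payload": {
  "dp": [
    [0, 0, 0],
    [0, 0, 0],
    [0, 0, 0],
    [0, 0, 0],
    [0, 0, 0]
  ],
  "yaw": [-1, -1, -1, -1, -1]
}}

```text
time: 12.4
position: [0.501, -0.1786, 0.1863]
tool_rot: [1.597, 0.901, -1.597]
ft_force: [-0.3, -0.3, 0.6]
grip_width: 0.006
```

>>> {"api": "servo_tool", "payload": {
  "dp": [
    [0, 0, 0],
    [0, 0, 0],
    [0, 0, 0],
    [0, 0, 0],
    [0, 0, 0]
  ],
  "yaw": [-1, -1, -1, -1, -0.2]
}}

```text
time: 12.9
position: [0.501, -0.1786, 0.1862]
tool_rot: [1.287, 1.157, -1.287]
ft_force: [0.3, 0.9, 0.4]
grip_width: 0.005
```

```bash
python3 go.py .5165 -.354 .14 -6.5; python3 -c "
from h import *
snap('wrist','w5.png')"
```

```text
t 12.9 pos [ 0.501  -0.1786  0.1862] tool y az -6.11 F [0.3 0.9 0.4] grip 0.005
dp units [1.85 1.36 6.91] tilt [-1.  0.  0.]
yaw units 0.07
```

View pics/w5.png

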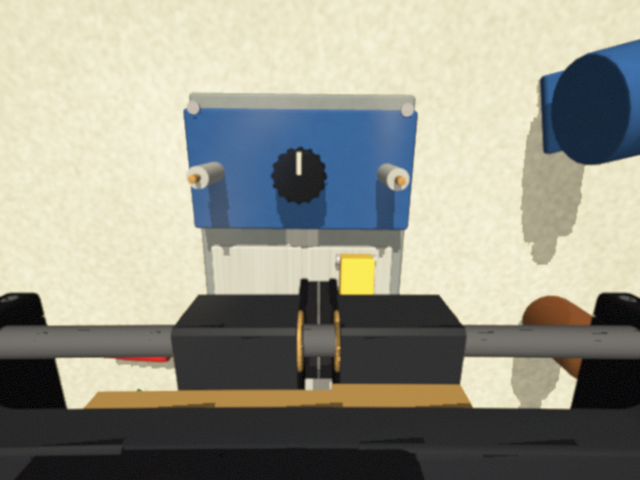

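The knob, with its white mark, is at (299,175), the pins are at (195,178) and (399,181), and the amber bottle is at (560,325).

Run:
```python
from h import *
z=np.load('pics/w5.png.npz'); ci=ctrl.camera_info('wrist'); P=cloud(z['d'],z['W'],ci); im=z['im']
m=np.zeros((480,640),bool); m[135:215,260:340]=1
k=m&(P[...,2]>.078)&(P[...,2]<.09); q=P[k]; print(len(q),cv2.minEnclosingCircle(q[:,:2].astype(np.float32)*1000),q[:,2].mean(), q[:,:2].mean(0))
for r in [((185,165),(205,190)),((390,165),(412,192))]:
    s=P[r[0][1]:r[1][1],r[0][0]:r[1][0]].reshape(-1,3); s=s[s[:,2]>.1]; print('pin',s.mean(0),len(s))
z=np.load('pics/top0.png.npz'); ci=ctrl.camera_info('top'); P=cloud(z['d'],z['W'],ci)
for n,(u,v) in {'bottle':(425,150),'clock':(350,155),'cup':(286,167)}.items():
    s=P[v-20:v+20,u-20:u+20].reshape(-1,3); s=s[s[:,2]>.03]; print(n,s.min(0).round(3),s.max(0).round(3))
```

```text
2339 ((492.59112548828125, -126.8731460571289), 21.671981811523438) 0.08355330726168674 [ 0.4927934  -0.12658616]
pin [ 0.42164923 -0.11813794  0.10534807] 87
pin [ 0.5633568  -0.13501342  0.10574069] 75
bottle [ 0.708 -0.341  0.031] [ 0.759 -0.287  0.126]
clock [ 0.708 -0.143  0.03 ] [ 0.763 -0.058  0.133]
cup [0.685 0.058 0.03 ] [0.754 0.124 0.055]
```

>>> {"api": "servo_tool", "payload": {
  "dp": [
    [0, 0.2, 1],
    [0, 0.2, 1],
    [0, 0.2, 1],
    [0, 0.2, 1],
    [0, 0.2, 1]
  ],
  "yaw": [0, 0, 0, 0, 0]
}}

```text
time: 13.45
position: [0.5123, -0.3067, 0.186]
tool_rot: [1.29, 1.155, -1.29]
ft_force: [-0.2, 0.1, -0.2]
grip_width: 0.006
```

>>> {"api": "servo_tool", "payload": {
  "dp": [
    [0, 0.2, 1],
    [0, 0.15, 0.9],
    [0.6, 0, 0],
    [0.6, 0, 0],
    [0.6, 0, 0]
  ],
  "yaw": [0, 0, 0, 0, 0]
}}

```text
time: 13.95
position: [0.5158, -0.3523, 0.1392]
tool_rot: [1.289, 1.158, -1.288]
ft_force: [0.8, 0.2, 0.4]
grip_width: 0.007
```

```bash
python3 go.py .5165 -.354 .083 -6.5; python3 -c "
from h import *
im,d,W,ci=snap('wrist','w6.png'); print(proj([[.5165,-.354,.083],[.5165,-.354,.074]],W,ci))"
```

```text
t 13.95 pos [ 0.5158 -0.3523  0.1392] tool y az -6.16 F [0.8 0.2 0.4] grip 0.007
dp units [2.25 0.04 0.07] tilt [-1.    -0.001 -0.001]
yaw units 0.06
[[318.35065388 263.71508987]
 [318.37001446 259.17420071]]
```

View pics/w6.png

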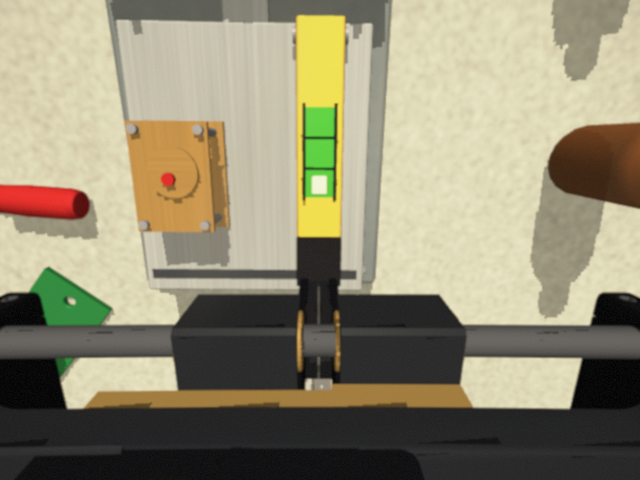

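The view is clear: the bubble is at (319,184), the lines at v≈137 and 168, and the black pad at (319,260) sits under the fingertips. I'll press.

>>> {"api": "servo_tool", "payload": {
  "dp": [
    [0.7, 0, 0],
    [0.7, 0, 0],
    [0.5, 0, 0],
    [0.2, 0, 0],
    [0, 0, 0]
  ],
  "yaw": [0, 0, 0, 0, 0]
}}

```text
time: 14.5
position: [0.5155, -0.3533, 0.0875]
tool_rot: [1.288, 1.158, -1.289]
ft_force: [0.3, -0.0, -0.7]
grip_width: 0.011
```

>>> {"api": "servo_tool", "payload": {
  "dp": [
    [0.1, 0, 0],
    [0.1, 0, 0],
    [0.1, 0, 0],
    [0, 0, 0],
    [0, 0, 0]
  ],
  "yaw": [0, 0, 0, 0, 0]
}}

```text
time: 15.0
position: [0.5162, -0.3546, 0.0816]
tool_rot: [1.288, 1.154, -1.288]
ft_force: [1.1, -0.6, 1.9]
grip_width: 0.006
```

>>> {"api": "servo_tool", "payload": {
  "dp": [
    [0.08, 0, 0],
    [0.08, 0, 0],
    [0.08, 0, 0],
    [0, 0, 0],
    [0, 0, 0]
  ],
  "yaw": [0, 0, 0, 0, 0]
}}

```text
time: 15.5
position: [0.5158, -0.3543, 0.0749]
tool_rot: [1.288, 1.156, -1.289]
ft_force: [0.2, -2.8, 3.1]
grip_width: 0.006
```

>>> {"api": "servo_tool", "payload": {
  "dp": [
    [0.04, 0, 0],
    [0.04, 0, 0],
    [0, 0, 0],
    [0, 0, 0],
    [0, 0, 0]
  ],
  "yaw": [0, 0, 0, 0, 0]
}}

```text
time: 16.0
position: [0.5158, -0.3543, 0.0731]
tool_rot: [1.288, 1.155, -1.289]
ft_force: [-1.0, -2.6, 5.6]
grip_width: 0.008
```

>>> {"api": "servo_tool", "payload": {
  "dp": [
    [0.04, 0, 0],
    [0.04, 0, 0],
    [0, 0, 0],
    [0, 0, 0],
    [0, 0, 0]
  ],
  "yaw": [0, 0, 0, 0, 0]
}}

```text
time: 16.5
position: [0.5159, -0.3544, 0.0726]
tool_rot: [1.288, 1.155, -1.289]
ft_force: [-3.2, -0.4, 11.6]
grip_width: 0.012
```

>>> {"api": "servo_tool", "payload": {
  "dp": [
    [0, 0, 0],
    [0, 0, 0],
    [0, 0, 0],
    [0, 0, 0],
    [0, 0, 0]
  ],
  "yaw": [0, 0, 0, 0, 0]
}}

```text
time: 17.0
position: [0.5159, -0.3544, 0.0725]
tool_rot: [1.288, 1.155, -1.289]
ft_force: [-3.1, -0.7, 12.8]
grip_width: 0.004
```

>>> {"api": "servo_tool", "payload": {
  "dp": [
    [0, 0, 0],
    [0, 0, 0],
    [0, 0, 0],
    [0, 0, 0],
    [0, 0, 0]
  ],
  "yaw": [0, 0, 0, 0, 0]
}}

```text
time: 17.5
position: [0.5159, -0.3545, 0.0726]
tool_rot: [1.288, 1.155, -1.289]
ft_force: [-2.9, -0.9, 12.5]
grip_width: 0.003
```

>>> {"api": "servo_tool", "payload": {
  "dp": [
    [0, 0, 0],
    [0, 0, 0],
    [0, 0, 0],
    [0, 0, 0],
    [0, 0, 0]
  ],
  "yaw": [0, 0, 0, 0, 0]
}}

```text
time: 18.0
position: [0.5159, -0.3544, 0.0725]
tool_rot: [1.288, 1.155, -1.289]
ft_force: [-3.0, -0.6, 12.1]
grip_width: 0.003
```

```bash
cat > bub.py <<'E'
import sys; from h import *
s,T=pose(); im,d,W,ci=snap('wrist',sys.argv[1]); print(s['time'],T[:3,3].round(4),s['ft_force'].round(1))
x0,y0,x1,y1=270,0,370,300
hsv=cv2.cvtColor(im,cv2.COLOR_RGB2HSV).astype(int)
for c in (316,320,324):
    col=hsv[:,c]; g=''.join('D' if p[2]<70 else ('B' if p[1]<90 and p[2]>150 else ('G' if 45<p[0]<80 else ('Y' if 20<p[0]<34 else '.'))) for p in col[:300])
    import itertools; i=0
    o=[]
    for k,gr in itertools.groupby(g):
        n=len(list(gr)); o.append(f'{k}{i}-{i+n-1}'); i+=n
    print(c,' '.join(o))
cv2.imwrite('pics/c_'+sys.argv[1],cv2.resize(im[y0:y1,x0:x1],None,fx=2,fy=2)[:,:,::-1])
E
python3 bub.py w7.png
```

```text
18.0 [ 0.5159 -0.3544  0.0725] [-3.  -0.6 12.1]
316 Y0-93 .94-94 G95-136 D137-137 G138-168 B169-193 .194-194 G195-216 .217-217 Y218-268 D269-299
320 Y0-93 .94-94 G95-136 D137-137 G138-168 B169-193 .194-194 G195-216 .217-217 Y218-268 D269-299
324 Y0-93 .94-94 G95-136 D137-137 G138-168 B169-194 G195-216 .217-217 Y218-269 D270-299
```

View pics/w7.png

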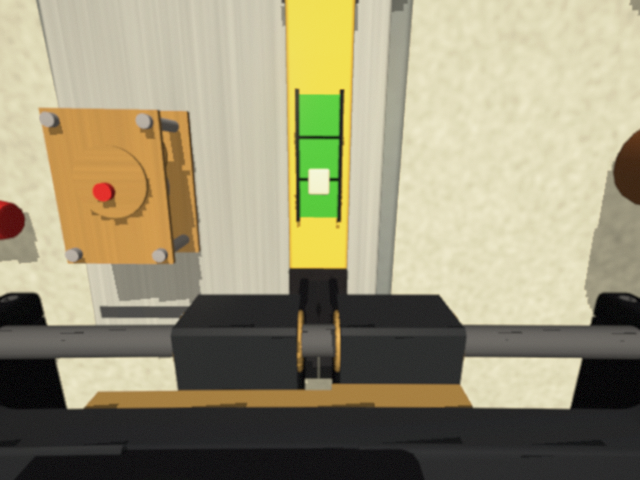

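The level is pressed with 12 N. The lines are at v=137 and 180 and the bubble centre at v=181, so the bubble sits about −10 mm off centre. That needs about 1.43 rad (82°, 13.7 yaw units) clockwise. I'll go to the knob.

>>> {"api": "servo_tool", "payload": {
  "dp": [
    [-0.5, 0, 0],
    [-1, 0, 0],
    [-1, 0, 0],
    [-1, 0, 0],
    [0, 0, -1]
  ],
  "yaw": [0, 0, 0, 0, 0]
}}

```text
time: 18.55
position: [0.5188, -0.3326, 0.1613]
tool_rot: [1.291, 1.149, -1.291]
ft_force: [0.2, 0.2, 0.6]
grip_width: 0.006
```

>>> {"api": "servo_tool", "payload": {
  "dp": [
    [0, 0, -1],
    [0, 0, -1],
    [0, 0, -1],
    [0, 0, -1],
    [0, 0, -1]
  ],
  "yaw": [0, 0, 0, 0, 0],
  "fingers": 0.75
}}

```text
time: 19.05
position: [0.5311, -0.2022, 0.1573]
tool_rot: [1.288, 1.16, -1.289]
ft_force: [-0.1, -0.0, 0.3]
grip_width: 0.371
```

>>> {"api": "servo_tool", "payload": {
  "dp": [
    [0, -1, -1],
    [0, -1, -1],
    [0, 0, -1],
    [0, 0, 0],
    [0, 0, 0]
  ],
  "yaw": [0, 0, 0, -1, -1]
}}

```text
time: 19.55
position: [0.4894, -0.1224, 0.1576]
tool_rot: [1.129, 1.261, -1.13]
ft_force: [0.2, -0.3, 0.7]
grip_width: 0.739
```

>>> {"api": "servo_tool", "payload": {
  "dp": [
    [0, 0, 0],
    [0, 0, 0],
    [0, 0, 0],
    [0, 0, 0],
    [0, 0, 0]
  ],
  "yaw": [-1, -1, -1, -1, -1]
}}

```text
time: 20.05
position: [0.4893, -0.1234, 0.1573]
tool_rot: [0.734, 1.447, -0.734]
ft_force: [-0.5, -0.3, 0.5]
grip_width: 0.747
```

>>> {"api": "servo_tool", "payload": {
  "dp": [
    [0, 0, 0],
    [0, 0, 0],
    [0, 0, 0],
    [0, 0, 0],
    [0, 0, 0]
  ],
  "yaw": [-1, -1, -1, -1, -1]
}}

```text
time: 20.55
position: [0.4893, -0.1235, 0.1573]
tool_rot: [0.328, 1.549, -0.326]
ft_force: [-0.2, 0.0, -0.3]
grip_width: 0.754
```

>>> {"api": "servo_tool", "payload": {
  "dp": [
    [0, 0, 0],
    [0, 0, 0],
    [0, 0, 0],
    [0, 0, 0],
    [0, 0, 0]
  ],
  "yaw": [-1, -1, 0, 0, 0]
}}

```text
time: 21.05
position: [0.49, -0.1244, 0.158]
tool_rot: [0.169, 1.565, -0.168]
ft_force: [0.1, 0.1, 0.7]
grip_width: 0.754
```

```bash
python3 go.py .4926 -.127 .056 75; python3 -c "
from h import *
s,T=pose(); print(s['joint_positions'].round(2) if hasattr(s['joint_positions'],'round') else s['joint_positions'])
im,d,W,ci=snap('wrist','w8.png'); print(proj([[.4926,-.127,.084]],W,ci))"
```

```text
t 21.05 pos [ 0.49   -0.1244  0.158 ] tool y az 77.73 F [0.1 0.1 0.7] grip 0.754
dp units [ 4.08 -0.08  0.13] tilt [-1.     0.    -0.001]
yaw units 0.45
[ 0.66  0.08 -0.49  1.87  0.04  1.2   1.52]
[[314.70696239 255.5679023 ]]
```

View pics/w8.png

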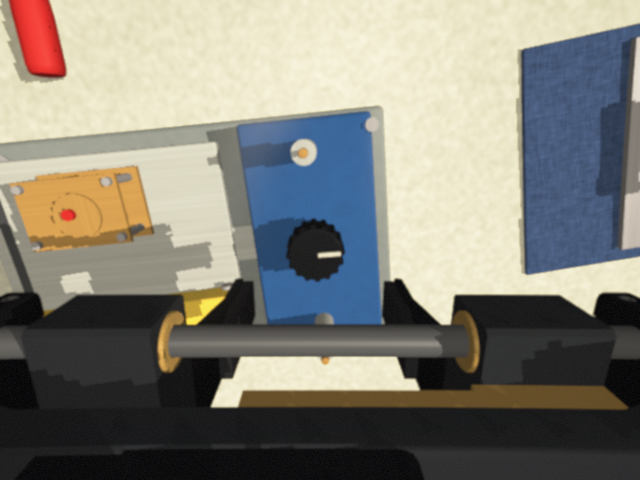

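The knob is centred between the fingers at (316,250). I'll go down and grip it.

>>> {"api": "servo_tool", "payload": {
  "dp": [
    [1, 0, 0.1],
    [1, 0, 0],
    [1, 0, 0],
    [0.7, 0, 0],
    [0.3, 0, 0]
  ],
  "yaw": [0, 0, 0, 0, 0]
}}

```text
time: 21.6
position: [0.4914, -0.125, 0.0564]
tool_rot: [0.168, 1.568, -0.167]
ft_force: [-0.5, 0.5, -0.1]
grip_width: 0.754
```

```bash
python3 go.py .4926 -.127 .056 75
```

```text
t 21.6 pos [ 0.4914 -0.125   0.0564] tool y az 77.76 F [-0.5  0.5 -0.1] grip 0.754
dp units [ 0.02 -0.07  0.06] tilt [-1.     0.001 -0.003]
yaw units 0.46
```

>>> {"api": "servo_tool", "payload": {
  "dp": [
    [0, -0.07, 0.06],
    [0, 0, 0],
    [0, 0, 0],
    [0, 0, 0],
    [0, 0, 0]
  ],
  "yaw": [0, 0, 0, 0, 0],
  "fingers": 0,
  "grip_force": 25
}}

```text
time: 22.1
position: [0.4945, -0.1278, 0.0592]
tool_rot: [0.167, 1.563, -0.168]
ft_force: [-0.2, -1.0, 2.5]
grip_width: 0.449
```

>>> {"api": "servo_tool", "payload": {
  "dp": [
    [0, 0, 0],
    [0, 0, 0],
    [0, 0, 0],
    [0, 0, 0],
    [0, 0, 0]
  ],
  "yaw": [0, 0, 0, 0, 0]
}}

```text
time: 22.6
position: [0.4946, -0.1278, 0.0592]
tool_rot: [0.167, 1.563, -0.168]
ft_force: [-1.0, -0.2, 5.7]
grip_width: 0.452
```

>>> {"api": "servo_tool", "payload": {
  "dp": [
    [0, 0, 0],
    [0, 0, 0],
    [0, 0, 0],
    [0, 0, 0],
    [0, 0, 0]
  ],
  "yaw": [1, 1, 1, 1, 1]
}}

```text
time: 23.1
position: [0.4939, -0.1291, 0.0592]
tool_rot: [0.578, 1.491, -0.581]
ft_force: [-4.2, -2.8, 6.2]
grip_width: 0.458
```

>>> {"api": "servo_tool", "payload": {
  "dp": [
    [0, 0, 0],
    [0, 0, 0],
    [0, 0, 0],
    [0, 0, 0],
    [0, 0, 0]
  ],
  "yaw": [1, 1, 1, 1, 1]
}}

```text
time: 23.6
position: [0.4926, -0.13, 0.0591]
tool_rot: [0.978, 1.338, -0.985]
ft_force: [-5.9, -4.8, 9.8]
grip_width: 0.448
```

>>> {"api": "servo_tool", "payload": {
  "dp": [
    [0, 0, 0],
    [0, 0, 0],
    [0, 0, 0],
    [0, 0, 0],
    [0, 0, 0]
  ],
  "yaw": [1, 1, 1, 0.7, 0]
}}

```text
time: 24.1
position: [0.4915, -0.13, 0.0591]
tool_rot: [1.263, 1.171, -1.273]
ft_force: [-8.3, -4.6, 12.7]
grip_width: 0.455
```

```bash
python3 go.py .4926 -.127 .056 75; python3 bub.py w9.png
```

```text
t 24.1 pos [ 0.4915 -0.13    0.0591] tool y az -4.58 F [-8.3 -4.6 12.7] grip 0.455
dp units [ 0.12  0.03 -0.13] tilt [-1.    -0.004  0.004]
yaw units -13.26
24.1 [ 0.4915 -0.13    0.0591] [-8.3 -4.6 12.7]
316 B0-183 .184-253 D254-299
320 B0-183 .184-256 D257-299
324 B0-183 .184-256 D257-299
```

View pics/w9.png

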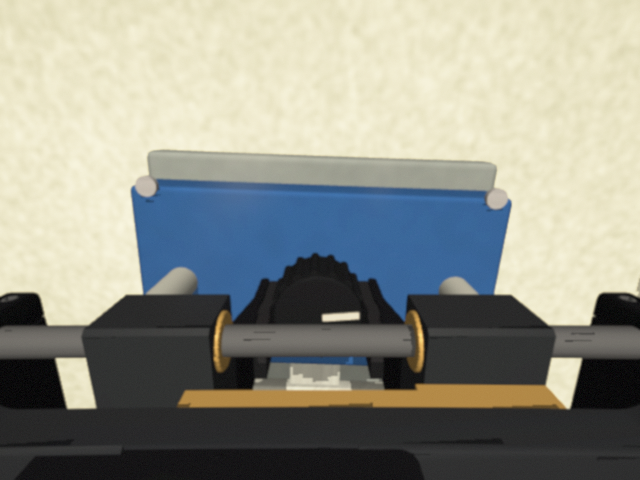

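The knob's white mark at (340,317) still points the same way in the wrist view, so it turned with the gripper, by about 82°. I'll release it and go back to press.

>>> {"api": "servo_tool", "payload": {
  "dp": [
    [0, 0, 0],
    [0, 0, 0],
    [0, 0, 0],
    [0, 0, 0],
    [0, 0, 0]
  ],
  "yaw": [0, 0, 0, 0, 0],
  "fingers": 0.75
}}

```text
time: 24.65
position: [0.4939, -0.1272, 0.0581]
tool_rot: [1.265, 1.172, -1.265]
ft_force: [-0.2, -0.4, 0.1]
grip_width: 0.736
```

>>> {"api": "servo_tool", "payload": {
  "dp": [
    [-0.5, 0, 0],
    [-1, 0, 0],
    [-1, 0, 0],
    [-1, 0, 0],
    [-0.7, 0, 0]
  ],
  "yaw": [0.3, 0, 0, 0, 0]
}}

```text
time: 25.15
position: [0.4948, -0.1275, 0.1662]
tool_rot: [1.29, 1.153, -1.287]
ft_force: [1.0, 0.3, 0.8]
grip_width: 0.75
```

```bash
python3 go.py .516 -.354 .16 -6.2; python3 -c "
from h import *
snap('wrist','w10.png')"
```

```text
t 25.15 pos [ 0.4948 -0.1275  0.1662] tool y az -6.26 F [1.  0.3 0.8] grip 0.75
dp units [0.26 1.83 8.91] tilt [-1.     0.003  0.001]
yaw units -0.01
```

View pics/w10.png

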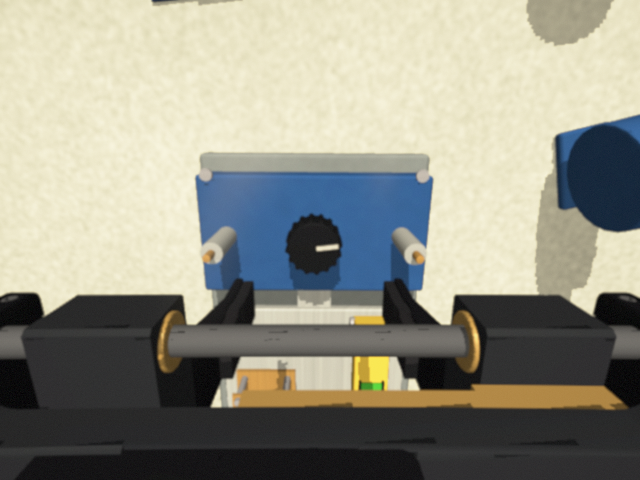

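The knob at (313,244) now has its mark pointing right. In w5 it pointed up, so it has turned about 85–90° clockwise. I'll shut the fingers and go back to the pad.

>>> {"api": "servo_tool", "payload": {
  "dp": [
    [0, 0.2, 1],
    [0, 0.2, 1],
    [0, 0.2, 1],
    [0, 0.2, 1],
    [0, 0.2, 1]
  ],
  "yaw": [0, 0, 0, 0, 0],
  "fingers": 0
}}

```text
time: 25.7
position: [0.5053, -0.2554, 0.1636]
tool_rot: [1.289, 1.155, -1.289]
ft_force: [-0.1, 1.1, -1.1]
grip_width: 0.384
```

>>> {"api": "servo_tool", "payload": {
  "dp": [
    [0, 0.2, 1],
    [0, 0.2, 1],
    [0, 0.2, 1],
    [0, 0.2, 0.9],
    [0, 0, 0]
  ],
  "yaw": [0, 0, 0, 0, 0]
}}

```text
time: 26.2
position: [0.5135, -0.3577, 0.1631]
tool_rot: [1.291, 1.152, -1.294]
ft_force: [-0.8, -0.3, 0.0]
grip_width: 0.012
```

```bash
python3 go.py .516 -.354 .084 -6.2
```

```text
t 26.2 pos [ 0.5135 -0.3577  0.1631] tool y az -6.54 F [-0.8 -0.3  0. ] grip 0.012
dp units [ 3.16  0.08 -0.16] tilt [-1.    -0.     0.002]
yaw units -0.06
```

>>> {"api": "servo_tool", "payload": {
  "dp": [
    [0.8, 0.08, -0.1],
    [0.9, 0, 0],
    [0.8, 0, 0],
    [0.4, 0, 0],
    [0.1, 0, 0]
  ],
  "yaw": [0, 0, 0, 0, 0]
}}

```text
time: 26.7
position: [0.5163, -0.3501, 0.0871]
tool_rot: [1.288, 1.159, -1.289]
ft_force: [0.7, 0.1, 1.1]
grip_width: 0.002
```

>>> {"api": "servo_tool", "payload": {
  "dp": [
    [0.1, 0, 0],
    [0.1, 0, 0],
    [0.1, 0, 0],
    [0, 0, 0],
    [0, 0, 0]
  ],
  "yaw": [0, 0, 0, 0, 0]
}}

```text
time: 27.2
position: [0.5176, -0.3518, 0.0818]
tool_rot: [1.288, 1.154, -1.288]
ft_force: [0.3, -1.3, 2.2]
grip_width: 0.01
```

>>> {"api": "servo_tool", "payload": {
  "dp": [
    [0.08, 0, 0],
    [0.08, 0, 0],
    [0.08, 0, 0],
    [0, 0, 0],
    [0, 0, 0]
  ],
  "yaw": [0, 0, 0, 0, 0]
}}

```text
time: 27.7
position: [0.5169, -0.3516, 0.0749]
tool_rot: [1.288, 1.156, -1.289]
ft_force: [0.2, -2.6, 3.1]
grip_width: 0.012
```

>>> {"api": "servo_tool", "payload": {
  "dp": [
    [0.04, 0, 0],
    [0.04, 0, 0],
    [0, 0, 0],
    [0, 0, 0],
    [0, 0, 0]
  ],
  "yaw": [0, 0, 0, 0, 0]
}}

```text
time: 28.2
position: [0.5169, -0.3518, 0.0737]
tool_rot: [1.288, 1.155, -1.289]
ft_force: [-2.1, -2.3, 6.9]
grip_width: 0.002
```

>>> {"api": "servo_tool", "payload": {
  "dp": [
    [0.03, 0, 0],
    [0.03, 0, 0],
    [0, 0, 0],
    [0, 0, 0],
    [0, 0, 0]
  ],
  "yaw": [0, 0, 0, 0, 0]
}}

```text
time: 28.7
position: [0.5169, -0.3518, 0.0734]
tool_rot: [1.288, 1.155, -1.289]
ft_force: [-3.5, -0.6, 12.8]
grip_width: 0.007
```

>>> {"api": "servo_tool", "payload": {
  "dp": [
    [0, 0, 0],
    [0, 0, 0],
    [0, 0, 0],
    [0, 0, 0],
    [0, 0, 0]
  ],
  "yaw": [0, 0, 0, 0, 0]
}}

```text
time: 29.2
position: [0.5169, -0.3518, 0.0734]
tool_rot: [1.288, 1.155, -1.289]
ft_force: [-3.6, -0.2, 12.1]
grip_width: 0.004
```

>>> {"api": "servo_tool", "payload": {
  "dp": [
    [0, 0, 0],
    [0, 0, 0],
    [0, 0, 0],
    [0, 0, 0],
    [0, 0, 0]
  ],
  "yaw": [0, 0, 0, 0, 0]
}}

```text
time: 29.7
position: [0.5169, -0.3518, 0.0733]
tool_rot: [1.288, 1.155, -1.289]
ft_force: [-3.4, -0.4, 12.9]
grip_width: 0.009
```

>>> {"api": "servo_tool", "payload": {
  "dp": [
    [0, 0, 0],
    [0, 0, 0],
    [0, 0, 0],
    [0, 0, 0],
    [0, 0, 0]
  ],
  "yaw": [0, 0, 0, 0, 0]
}}

```text
time: 30.2
position: [0.5169, -0.3518, 0.0734]
tool_rot: [1.288, 1.155, -1.289]
ft_force: [-3.5, -1.4, 12.7]
grip_width: 0.006
```

```bash
python3 bub.py w11.png; python3 -c "
from h import *
snap('top','t3.png')"
```

```text
30.2 [ 0.5169 -0.3518  0.0734] [-3.5 -1.4 12.7]
316 Y0-102 .103-103 G104-145 D146-146 G147-155 B156-182 G183-187 D188-188 G189-224 .225-225 Y226-276 D277-299
320 Y0-102 .103-103 G104-145 D146-146 G147-155 B156-182 G183-187 D188-188 G189-224 .225-225 Y226-276 D277-299
324 Y0-102 .103-103 G104-145 D146-146 G147-155 B156-182 G183-187 D188-188 G189-224 .225-225 Y226-276 D277-299
```

View pics/w11.png

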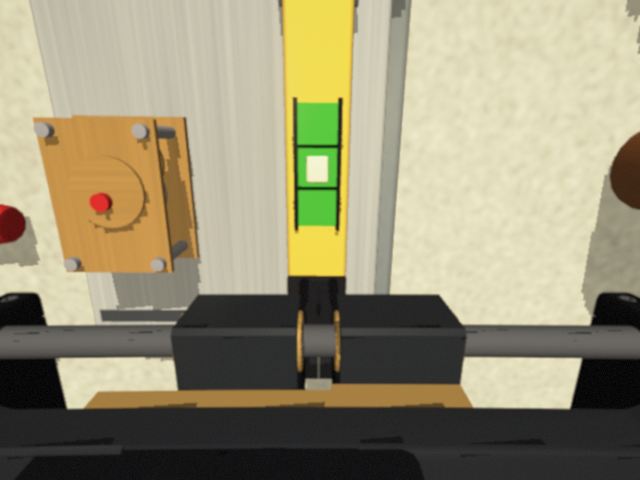

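View pics/t3.png

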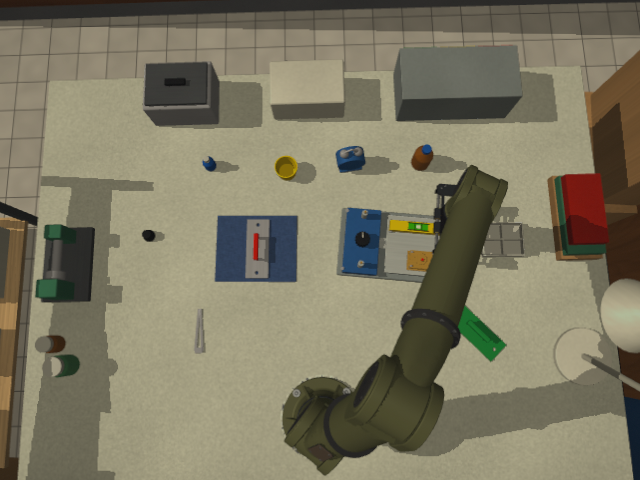

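The bubble spans v=156–182 between the lines at 146 and 188, about −0.9 mm off centre. The top view shows the cover on the mat with its bar at (257,247) and the bystanders unmoved. I'll do one last settling and flatness check.

>>> {"api": "servo_tool", "payload": {
  "dp": [
    [0, 0, 0],
    [0, 0, 0],
    [0, 0, 0],
    [0, 0, 0],
    [0, 0, 0]
  ],
  "yaw": [0, 0, 0, 0, 0]
}}

```text
time: 30.8
position: [0.5169, -0.3518, 0.0734]
tool_rot: [1.288, 1.155, -1.289]
ft_force: [-3.1, -0.5, 12.5]
grip_width: 0.007
```

```bash
python3 bub.py w12.png
python3 - <<'E'
from h import *
z=np.load('pics/t3.png.npz'); ci=ctrl.camera_info('top'); P=cloud(z['d'],z['W'],ci); im=z['im']
hsv=cv2.cvtColor(im,cv2.COLOR_RGB2HSV)
m=np.zeros((480,640),bool); m[220:278,247:269]=1
m&=(hsv[...,1]<60)&(P[...,2]<.025)
q=P[m]; A=np.c_[q[:,:2]-q[:,:2].mean(0),np.ones(len(q))]; c=np.linalg.lstsq(A,q[:,2],rcond=None)[0]; print('plate slope',c,cv2.minAreaRect(q[:,:2].astype(np.float32)*1000))
E
```

```text
30.8 [ 0.5169 -0.3518  0.0734] [-3.1 -0.5 12.5]
316 Y0-102 .103-103 G104-145 D146-146 G147-154 B155-181 G182-187 D188-188 G189-224 .225-225 Y226-276 D277-299
320 Y0-102 .103-103 G104-145 D146-146 G147-154 B155-181 G182-187 D188-188 G189-224 .225-225 Y226-276 D277-299
324 Y0-102 .103-103 G104-145 D146-146 G147-154 B155-181 G182-187 D188-188 G189-224 .225-225 Y226-276 D277-299
plate slope [0.00397014 0.00858193 0.00855733] ((482.77081298828125, 178.47518920898438), (63.785030364990234, 172.98240661621094), 89.81484985351562)
```

```bash
python3 -c "
from bench import ctrl
print(ctrl.close_job())"
```

```text
the job is handed in; nothing more can be done
None
```

I lifted the cover off its pins and laid it handle up on the blue mat. I pressed the level to read the bubble (about −10 mm), turned the knob about 82° clockwise, and pressed the level again. The job was handed in at about 31 s, still pressing.

Last checks before handing in:
- **Press:** a steady 12–13 N upward reaction on the tool, with the fingertip at z = 0.073 m. I took the level to be flat from the sharp rise in force at that height; I did not measure its angle.
- **Bubble:** settled about 0.5–1 mm from the middle on the side away from the knob, between the two lines.
- **Cover:** flat (slope under 0.01 rad), its top 8.6 mm above the bench and its centre about 6 mm from the mat's centre.
- **Bystanders:** those visible in the top view showed no movement by eye.

No check failed or disagreed. The hand-in gives no verdict.

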